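# Unlatch and open the large slide case

## Task

Open the larger of the two wooden slide cases on the shelf: turn the brass latch knob on its sliding panel a full quarter turn clockwise (seen from above) to its stop, then slide the panel along its runners, over the empty recess, until the bay with the glass slides is fully open. Leave the knob turned and let go of it; leave the smaller case latched.

Things in the scene. Friction and masses are not known exactly. Their poses are not given: they have to be found in the camera images.
- large_latch_grip (a point): Grip point of the larger case's brass bar knob (bar 46 long, 13 thick, 34 tall), on its upright axis, 14 below the bar's top, 26 above the panel under it, 86 above the shelf. Moves with the panel, does not turn with the knob: z up, +y the way the panel slides open, from covered bay towards open recess. The bar lies along this y at large_latch = 0, along x at 1.57. Sizes in mm.
- large_latch (a joint): Turn of that knob, rad: 0 latched, grows clockwise seen from above to its stop at 1.57; starts near 0. Stays where left (friction 0.06 N m). Below the bar is a boss 32 mm across, up to 8 mm above the panel. A cam under the panel blocks sliding until the knob is turned about 1 rad.
- large_panel (a joint): Level slide of the wooden panel (154 x 136 mm) that carries the knob at its middle, on the larger case (180 x 280 mm, 64 mm high, fixed), m: 0 shut, 0.10 at its end stop, fully open. About 2 N to move; stays where left.
- small_latch (a joint): Turn of the same kind of knob on the smaller case (120 x 190 mm, fixed beside the larger), rad: near 0 latched, 1.57 at its stop; to be left alone.

How it is judged:
By the outcome, as a careful person would: the job done as asked, in the order asked, and still so for the second after the job is handed in, with the robot touching nothing.
It also fails if it takes over 40 s, if anything falls off the work surface, if the arm or the gripper's body presses on something with over 40 N, if the wrist force passes 120 N, or if a joint passes its speed limit or range.

## Robot

A 7-joint arm with a two-finger parallel gripper is mounted at the origin on the work surface. World frame = base frame: x ahead of the robot, y to its left, z up, the work surface at z = 0. Lengths are in m, angles in rad, forces in N, time in s.
With the tool pointing down it reaches from about 0.4 to 0.875 m from the base axis. Payload 6.5 kg.
Tool frame: the origin (TCP) lies at the very end of the fingers, on their centre line; the grasp point (between the pads) lies 19 mm behind it; z points along the fingers, y is the line along which they close (so a half turn about z gives the same grasp; the last joint's range is limited). The gripper opens to 85 mm and grips with 20 to 120 N. Pads are 22 mm wide; open, the fingers measure 114 mm over their backs; the gripper's body (76 mm by 85 mm) begins 54 mm behind the grasp point. The pads swing forward as they close: fully open they stand 13 mm farther back than shut.
Start: joints at [-1.395, 0.536, -0.004, 1.538, 0.003, 1.067, -0.071], TCP at [0.156, 0.631, 0.197] pointing down, gripper open.
Joint ranges: [-2.7, 2.7], [-0.37, 2.16], [-1.27, 1.26], [0.24, 2.4], [-1.31, 4.45], [0.19, 1.91], [-2.76, 2.76]. Speed limits (rad/s): [2.39, 2.39, 3.14, 3.14, 3.14, 3.14, 3.14].

## Interface

Orientations are given as a rotation vector (axis times angle).
In Python, from station import manip, read_camera, calibration, finish_job, models gives the robot as it stands.
- The arm moves only by the tool send_rows, never from a script. Its argument "steps" is a list of rows, each a list of 3 entries, a list of its own where there are three numbers: the shift along the world's x, y, z in cm, then the turn about the world's z in rad, then the gripper command: -1 is shut, 1 is fully open, values between are in proportion. A call has 1 to 20 rows; each row is the pose to reach, as a shift and turn from the pose commanded when the call began; what a row does not reach only later rows make up. A row lasts 1/12 s, in which the tool goes at most 41.7 mm and 7.16 degrees, less where a joint would pass 70% of its speed; a pose out of reach is approached as far as the arm can. A call with a gripper value outside its range is refused whole. The fingers move at their own pace and stop on an object; "squeeze" is the grip in N (left out, the last holds). Time passes only in rows, so rows that repeat a pose let the fingers close. It gives the time, the measured TCP pose, the force, the opening and the grip force at its end, in the units of the state.
- manip.sense(): the state, without advancing time (a new reading comes with each control period).
- read_camera(name): name is "side" or "top"; returns the picture (384x512x3 uint8, blue, green, red); there is no depth.
- calibration(name): a dict with "camera_matrix" (3x3 intrinsics, pixels), "xyz" and "attitude" of the camera in the world. Camera axes: x right, y up, looking along -z (the intrinsics and any distortion apply to the point x, -y, -z); pixel columns grow to the right and rows downward; lengths in m; the calibration is good to about 2 mm. A picture is of the moment at which its call begins. calibration takes no time and is no camera call.
- finish_job(): hands the job in; it is judged then, once.
Trained networks look in the newest picture that a camera, given by its name, has taken for a name from the list of things; names that differ only in an ending like _2 or _b are one class to them, and where a whole thing is asked for, a point or a joint stands for the part that bears it (a point fixed in the world has none). Each returns a list of dicts, best first, with "confidence" (0 to 1); they miss things now and then, are a little off and sometimes report something else, mostly with a low value. They report only what shows in the picture. A call takes as long as a camera call.
- models.trace(name, camera): "region" (384x512 bool, what is visible of it).
- models.tip_of(name, camera): "point" ([x, y, z] in m, in world coordinates, good to about 4 mm: a listed point, or the origin of a listed thing).
The state is a dict: "clock": time; "q": joint angles; "dq": joint speeds; "tau": joint torques, N m; "tool_pos": TCP position; "tcp_rot": TCP orientation; "force": force on the tool from outside, world axes, zero at the start; "wrist_torque": the same for the moment, N m; "gripper_width": finger opening in m; "finger_force": force on a finger pad.
Only numpy, scipy, OpenCV 4.12 (cv2) and the standard library are available. Lean on these libraries where they do the work, as an engineer would, in place of code of your own. Each camera call takes 0.05 s, during which the arm holds its last target. There are 200 camera calls.

## Working session

There is one attempt and no reset: what is moved stays moved. The work goes in short steps, Python scripts to look and compute and a tool call to move; the robot and the scene stay as the last step left them, time stands still between calls to the robot, and variables do not carry over. Pictures are saved under pics/ and viewed, at most 10 in all, crops included, and the job is handed in when it is done.

Besides the shell and the picture viewer there is one more tool, called after ">>>" as name(argument=value, ...) on one line, values as JSON. send_rows: Moves the arm, as the interface text tells. Its arguments: {"type":"object","properties":{"steps":{"type":"array"},"squeeze":{"type":"number"}},"required":["steps"]}

```bash
mkdir -p pics
python3 - <<'E'
from station import manip, read_camera, calibration, finish_job, models
import cv2,numpy as np
for c in ("top","side"):
    cv2.imwrite(f"pics/{c}0.png",read_camera(c))
    print(c,calibration(c))
    for n in("large_latch_grip",):
        for d in models.tip_of(n,c): print(n,d)
    for n in("large_latch","large_panel","small_latch"):
        for d in models.trace(n,c)[:3]:
            m=d["region"].astype(np.uint8); 
            r=cv2.minAreaRect(cv2.findNonZero(m)); print(n,round(d["confidence"],2),r,m.sum())
s=manip.sense();print(s)
E
```

```text
top {'camera_matrix': array([[423.11704359,   0.        , 251.53670964],
       [  0.        , 423.11704359, 188.25529947],
       [  0.        ,   0.        ,   1.        ]]), 'xyz': array([ 0.3837697 , -0.03624219,  0.93542393]), 'attitude': array([ 0.16133323, -0.19176861, -1.76174202])}
large_latch_grip {'point': [0.5852, 0.1027, 0.0839], 'confidence': 0.56}
large_latch 0.59 ((168.0, 202.0), (14.0, 22.0), 90.0) 241
large_panel 0.95 ((170.18453979492188, 204.01361083984375), (72.69049072265625, 69.16459655761719), 82.33319854736328) 4774
large_panel 0.63 ((168.0, 202.0), (14.0, 24.0), 90.0) 285
small_latch 0.82 ((319.5, 169.0), (14.0, 23.0), 90.0) 263
side {'camera_matrix': array([[389.03644051,   0.        , 259.24910381],
       [  0.        , 389.03644051, 197.33175177],
       [  0.        ,   0.        ,   1.        ]]), 'xyz': array([0.06955059, 0.46706593, 0.51149798]), 'attitude': array([ 0.46877572, -1.24262241, -2.09235611])}
large_latch_grip {'point': [0.5838, 0.1032, 0.0885], 'confidence': 0.73}
large_latch 0.83 ((193.0, 236.5), (23.0, 22.0), 90.0) 455
large_panel 0.56 ((193.50001525878906, 245.50003051757812), (53.21841049194336, 86.31221771240234), 63.43495178222656) 3403
{'clock': 0.5, 'q': array([-1.39521495,  0.53638903, -0.00440445,  1.53793594,  0.00260283,
        1.06727842, -0.07121813]), 'dq': array([ 2.20010324e-04, -1.43980227e-03,  1.00162396e-03, -8.27951560e-04,
       -5.65148845e-04, -7.95251688e-05, -1.66543174e-03]), 'tau': array([-1.16105883e-03, -5.82884181e+01,  1.04652856e+00, -2.59218639e+01,
        1.21977445e-02,  2.77072213e-03,  1.63740015e-05]), 'tool_pos': array([0.15562625, 0.63107511, 0.19658292]), 'tcp_rot': array([ 3.78824533e-01,  3.11864013e+00, -1.02466675e-05]), 'force': array([ 0.30818246, -0.76534084, -0.22777725]), 'wrist_torque': array([ 0.00260181,  0.0099757 , -0.00880398]), 'finger_force': 0.0, 'gripper_width': 0.08538555604839893}
```

View pics/top0.png

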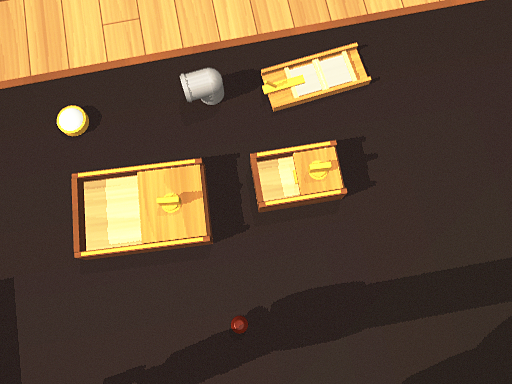

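View pics/side0.png

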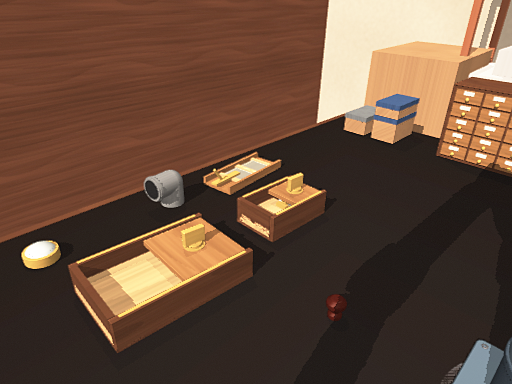

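The top view shows the large case with corners at about (73,175), (201,160), (211,240) and (77,256). The knob is at (168,202), with its bar along the case's length, and the recess is to the left. The small case is at (300,175). The side view agrees: knob at (193,237), recess towards the lower left.

```bash
cat > h.py <<'E'
from station import manip, read_camera, calibration, finish_job, models
import cv2,numpy as np
from scipy.spatial.transform import Rotation as R
def proj(px,z,c="top"):
    k=calibration(c);o=[]
    for u,v in px:
        d=np.linalg.inv(k["camera_matrix"])@[u,v,1]; d=R.from_rotvec(k["attitude"]).apply(d*[1,-1,-1])
        o.append(k["xyz"]+d*(z-k["xyz"][2])/d[2])
    return np.array(o)
E
python3 - <<'E'
from h import *
p=proj([(73,175),(201,160),(211,240),(77,256)],.064);print(p.round(3))
for a,b in((1,0),(2,3)):
    d=p[a]*0+p[b]-p[a];print(np.linalg.norm(d),np.degrees(np.arctan2(d[1],d[0])))
for a,b in((1,2),(0,3)):
    d=p[b]-p[a];print(np.linalg.norm(d),np.degrees(np.arctan2(d[1],d[0])))
P=[models.tip_of("large_latch_grip",c)[0]["point"] for c in("top","side") for i in range(2) if read_camera(c) is not None];print(P)
# knob top-view blob and bar axis; panel region centroid
for n,z in(("large_latch",.09),("large_panel",.06)):
    d=models.trace(n,"top")[0];m=d["region"];ys,xs=np.nonzero(m);q=proj(np.c_[xs,ys],z)[:,:2];w,v=np.linalg.eigh(np.cov(q.T))
    print(n,q.mean(0),np.sqrt(w),np.degrees(np.arctan2(v[1,1],v[0,1])))
    r=cv2.minAreaRect(q.astype(np.float32));print(r)
im=read_camera("top");cv2.imwrite("pics/z1.png",cv2.resize(im[140:270,60:225],None,fx=4.5,fy=4.5,interpolation=cv2.INTER_CUBIC))
s=manip.sense();print("tool y axis",R.from_rotvec(s["tcp_rot"]).as_matrix()[:,1])
E
```

```text
[[0.678 0.295 0.064]
 [0.657 0.022 0.064]
 [0.484 0.031 0.064]
 [0.506 0.305 0.064]]
0.2735626152550585 85.54335472540535
0.27465909986522613 85.41374865744118
0.17278644701197082 176.94193770319254
0.17214198380911752 176.58237092700773
[[0.5804, 0.0999, 0.0861], [0.581, 0.1007, 0.086], [0.5788, 0.1013, 0.0896], [0.5802, 0.1019, 0.0895]]
large_latch [0.57371664 0.09920436] [0.0076639  0.01241346] 75.37496643008252
((0.5735432505607605, 0.10145082324743271), (0.0491175502538681, 0.031011126935482025), 78.59537506103516)
large_panel [0.57600339 0.10002681] [0.03879877 0.04350823] 173.69014166086274
((0.5771111249923706, 0.09990613162517548), (0.13587476313114166, 0.1523389369249344), 85.44258880615234)
tool y axis [ 2.39395880e-01  9.70922042e-01 -1.56344421e-05]
```

View pics/z1.png

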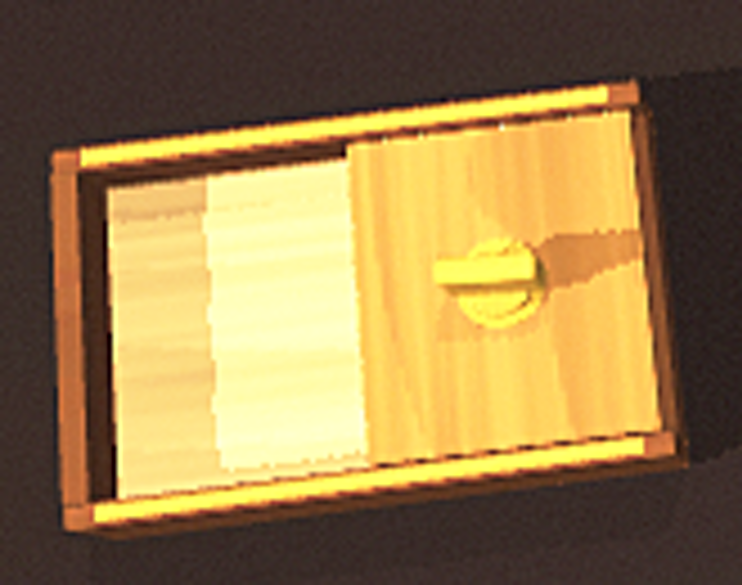

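The crop shows the bar top spanning about (433,272) to (537,269). The boss is centred at about (495,283). The empty recess is on the left.

Run:
```python
from h import *
f=lambda x,y:(60+(x+.5)/4.5-.5,140+(y+.5)/4.5-.5)
a=proj([f(433,272),f(537,270)],.1);print(a,a.mean(0));d=a[0]-a[1];print(np.degrees(np.arctan2(d[1],d[0])))
print(proj([f(495,284)],.068))
```

```text
[[0.58100696 0.12295738 0.1       ]
 [0.57270489 0.07721255 0.1       ]] [0.57685592 0.10008497 0.1       ]
79.71355065825604
[[0.57726702 0.1017116  0.068     ]]
```

>>> send_rows(steps=[[[10,-13,0],-0.3,1],[[20,-26,0],-0.6,1],[[30,-38,0],-0.9,1],[[42.2,-53,0],-1.47,1],[[42.2,-53,0],-1.47,1],[[42.2,-53,0],-1.47,1],[[42.2,-53,0],-1.47,1],[[42.2,-53,0],-1.47,1],[[42.2,-53,0],-1.47,1],[[42.2,-53,0],-1.47,1],[[42.2,-53,0],-1.47,1],[[42.2,-53,0],-1.47,1],[[42.2,-53,0],-1.47,1],[[42.2,-53,0],-1.47,1],[[42.2,-53,0],-1.47,1],[[42.2,-53,0],-1.47,1],[[42.2,-53,0],-1.47,1],[[42.2,-53,0],-1.47,1],[[42.2,-53,0],-1.47,1],[[42.2,-53,0],-1.47,1]], squeeze=30)

```text
clock: 2.72
tool_pos: [0.5768, 0.1028, 0.1964]
tcp_rot: [-2.369, -2.061, 0.0]
force: [-0.1, 0.2, 0.0]
gripper_width: 0.0852
finger_force: 0.0
```

>>> send_rows(steps=[[[0,0,-2],0,0.3],[[0,0,-4],0,0.3],[[0,0,-6],0,0.3],[[0,0,-8],0,0.3],[[0,0,-8],0,0.3],[[0,0,-8],0,0.3]])

```text
clock: 3.22
tool_pos: [0.5763, 0.1027, 0.1162]
tcp_rot: [-2.369, -2.061, 0.003]
force: [0.6, 0.6, 0.6]
gripper_width: 0.0554
finger_force: 0.0
```

Run:
```python
from h import *
print({k:v for k,v in manip.sense().items() if k in("q","tool_pos","gripper_width","force")})
im=read_camera("side");cv2.imwrite("pics/s2.png",cv2.resize(im[120:350,60:330],None,fx=2.5,fy=2.5,interpolation=cv2.INTER_CUBIC))
for c in("side","top"):
    if c=="top":read_camera(c)
    print(models.tip_of("large_latch_grip",c)[:1])
```

```text
{'q': array([-0.57680512,  0.56002367,  0.44172452,  1.79867303, -0.30687317,
        0.85325661, -0.12843494]), 'tool_pos': array([0.57631893, 0.1026557 , 0.11618496]), 'force': array([0.62148453, 0.55208601, 0.56921181]), 'gripper_width': 0.055422851240554606}
[{'point': [0.5802, 0.1027, 0.088], 'confidence': 0.84}]
[{'point': [0.5863, 0.101, 0.0856], 'confidence': 0.78}]
```

View pics/s2.png

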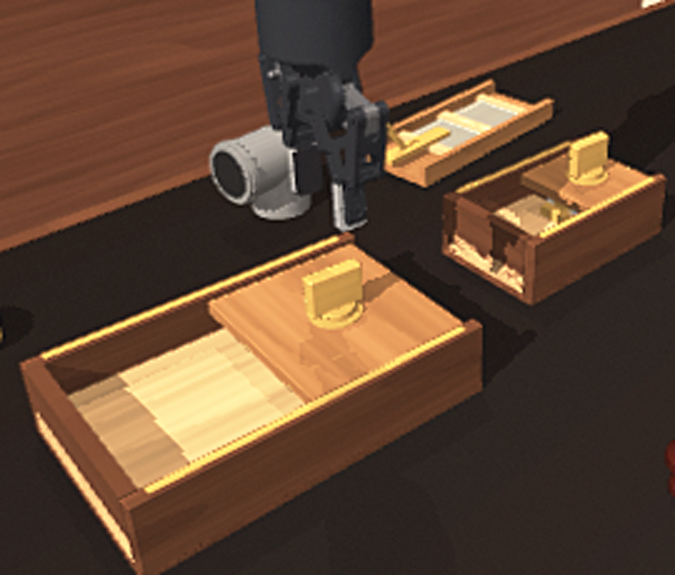

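The crop shows the gripper near the knob, with a fingertip at about (350,225) and the bar top at about (335,270). I'll check that against the projection of the measured TCP.

Run:
```python
from h import *
k=calibration("side");Rm=R.from_rotvec(k["attitude"])
def pr(p):
    c=Rm.inv().apply(np.array(p)-k["xyz"])*[1,-1,-1];u=k["camera_matrix"]@c;u=u[:2]/u[2];return ((u-[60,120])*2.5).round()
s=manip.sense();t=s["tool_pos"];y=R.from_rotvec(s["tcp_rot"]).as_matrix()[:,1]
for d in(-.03,0,.03):print(d,pr(t+y*d))
print("knob top",pr([.578,.101,.1]),pr([.581,.102,.1]),"grip",pr([.58,.102,.086]))
```

```text
-0.03 [351. 267.]
0 [330. 249.]
0.03 [310. 232.]
knob top [333. 269.] [329. 268.] grip [331. 284.]
```

Run:
```python
from h import *
im=read_camera("side");im=read_camera("side");cv2.imwrite("pics/s3.png",cv2.resize(im[120:270,110:260],None,fx=4,fy=4,interpolation=cv2.INTER_CUBIC))
k=calibration("side");Rm=R.from_rotvec(k["attitude"])
s=manip.sense();t=s["tool_pos"];y=R.from_rotvec(s["tcp_rot"]).as_matrix()[:,1];print(t)
for d in(-.0345,0,.0345):
  for z in (0,.02):
    p=t+y*d+[0,0,z];c=Rm.inv().apply(p-k["xyz"])*[1,-1,-1];u=k["camera_matrix"]@c;u=u[:2]/u[2];print(d,z,(u-[110,120])*4)
```

```text
[0.57830844 0.10141653 0.1177158 ]
-0.0345 0 [367.38205295 432.11549181]
-0.0345 0.02 [365.20627003 394.72393805]
0 0 [329.03345613 398.99495925]
0 0.02 [326.4090222  362.37134599]
0.0345 0 [293.07034388 367.93469815]
0.0345 0.02 [290.05682737 332.05765634]
```

View pics/s3.png

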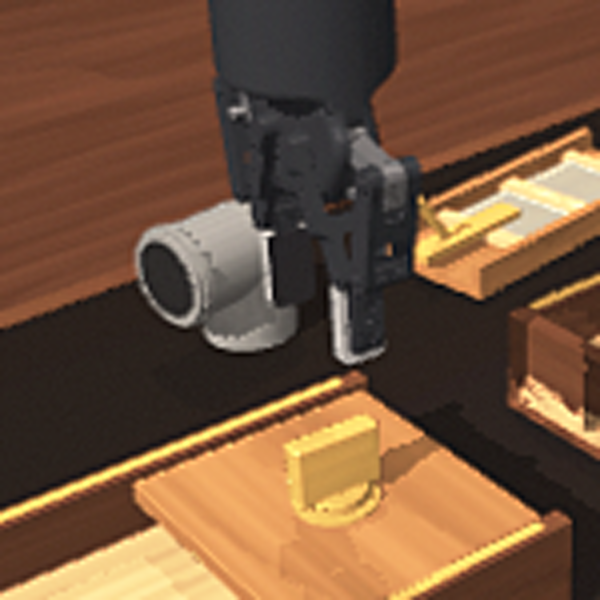

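The near fingertip is at (358,358), about 35 mm above where the projected TCP should be. The top view will show whether that is a height or a lateral error.

Run:
```python
from h import *
im=read_camera("top");cv2.imwrite("pics/t4.png",cv2.resize(im[130:270,60:240],None,fx=4,fy=4,interpolation=cv2.INTER_CUBIC))
k=calibration("top");Rm=R.from_rotvec(k["attitude"])
s=manip.sense();t=s["tool_pos"];y=R.from_rotvec(s["tcp_rot"]).as_matrix()[:,1]
for d in(-.0345,0,.0345):
  for z in (0,.03,.12):
    p=t+y*d+[0,0,z];c=Rm.inv().apply(p-k["xyz"])*[1,-1,-1];u=k["camera_matrix"]@c;u=u[:2]/u[2];print(d,z,(u-[60,130])*4)
```

```text
-0.0345 0 [420.63392347 339.61574124]
-0.0345 0.03 [407.76423351 329.68471194]
-0.0345 0.12 [362.78437187 294.97553675]
0 0 [419.68446435 270.45696312]
0 0.03 [406.8993652  258.10260684]
0 0.12 [362.28090524 214.98738772]
0.0345 0 [418.75181467 202.52258892]
0.0345 0.03 [406.0503605  187.83347705]
0.0345 0.12 [361.78779264 136.64423509]
```

View pics/t4.png

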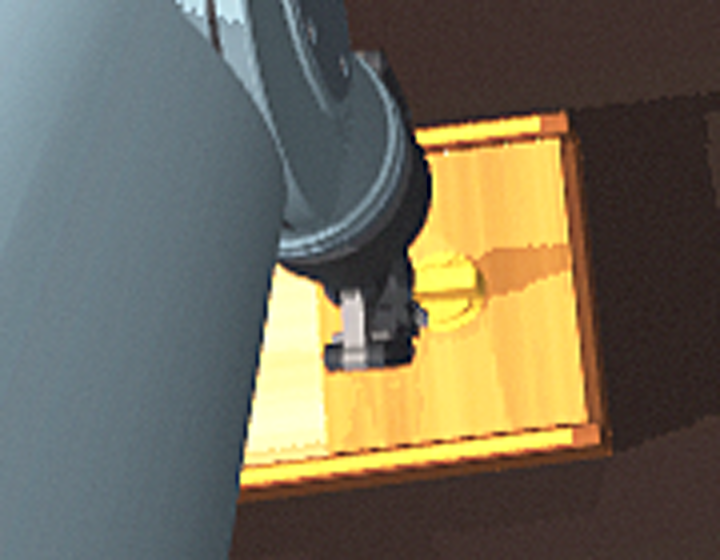

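The fingers line up laterally with the projection, at about (370,355) around the bar. I'll descend cautiously and check again.

>>> send_rows(steps=[[[0.1,0,-1],0,0.3],[[0.1,0,-2],0,0.3],[[0.1,0,-3],0,0.3],[[0.1,0,-4],0,0.3],[[0.1,0,-4],0,0.3],[[0.1,0,-4],0,0.3]])

```text
clock: 4.07
tool_pos: [0.5779, 0.1008, 0.0755]
tcp_rot: [-2.372, -2.059, 0.003]
force: [-0.2, -0.3, 0.3]
gripper_width: 0.0554
finger_force: 0.0
```

Run:
```python
from h import *
im=read_camera("side");cv2.imwrite("pics/s5.png",cv2.resize(im[120:270,110:260],None,fx=4,fy=4,interpolation=cv2.INTER_CUBIC))
print(manip.sense()["tool_pos"],manip.sense()["force"])
```

```text
[0.57845306 0.10086735 0.07616216] [-0.2706346  -0.5093387   0.35730139]
```

View pics/s5.png

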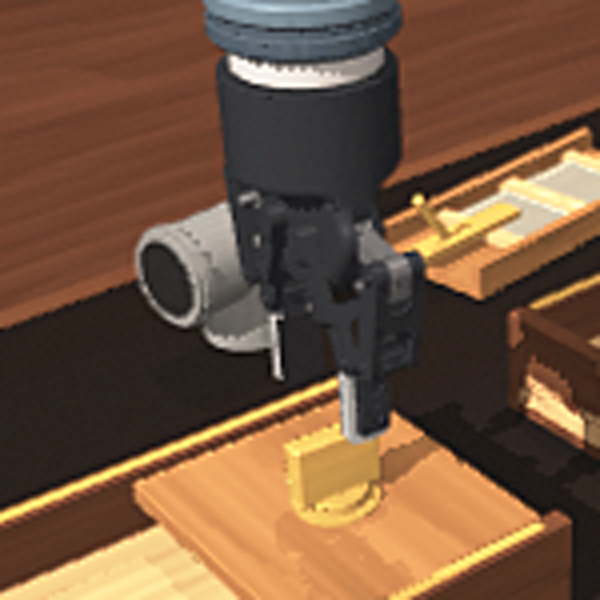

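The near fingertip is at (366,438), level with the bar top and still about 35 mm high against the projection. Closing the fingers here is a harmless test of whether the pads reach the bar.

>>> send_rows(steps=[[[0,0,0],0,0],[[0,0,0],0,-0.3],[[0,0,0],0,-0.6],[[0,0,0],0,-1],[[0,0,0],0,-1],[[0,0,0],0,-1],[[0,0,0],0,-1],[[0,0,0],0,-1]], squeeze=20)

```text
clock: 4.78
tool_pos: [0.5786, 0.1011, 0.0766]
tcp_rot: [2.372, 2.059, -0.0]
force: [-0.2, -0.1, 0.1]
gripper_width: 0.0
finger_force: 0.0
```

Run:
```python
from h import *
im=read_camera("side");cv2.imwrite("pics/s6.png",cv2.resize(im[120:270,110:260],None,fx=4,fy=4,interpolation=cv2.INTER_CUBIC))
s=manip.sense();print(s)
```

```text
{'clock': 4.8333, 'q': array([-0.55263505,  0.6178892 ,  0.41509886,  1.81554324, -0.33903707,
        0.77862021, -0.1027645 ]), 'dq': array([-8.61296254e-04,  2.16479112e-03,  2.86454572e-04,  5.27367428e-05,
       -1.14909823e-03,  3.97439282e-05,  7.86509330e-04]), 'tau': array([-4.58804905e-03, -5.32824612e+01,  7.87149668e+00, -1.96173352e+01,
        1.00963464e-02,  1.67044749e-03,  1.45268586e-05]), 'tool_pos': array([0.57866462, 0.10106339, 0.07663034]), 'tcp_rot': array([2.37228552e+00, 2.05945196e+00, 4.53946893e-05]), 'force': array([-0.52293482,  0.40374498, -0.61541001]), 'wrist_torque': array([ 0.04325717, -0.0331218 , -0.04056478]), 'finger_force': 0.0, 'gripper_width': 0.0001668626205462815}
```

View pics/s6.png

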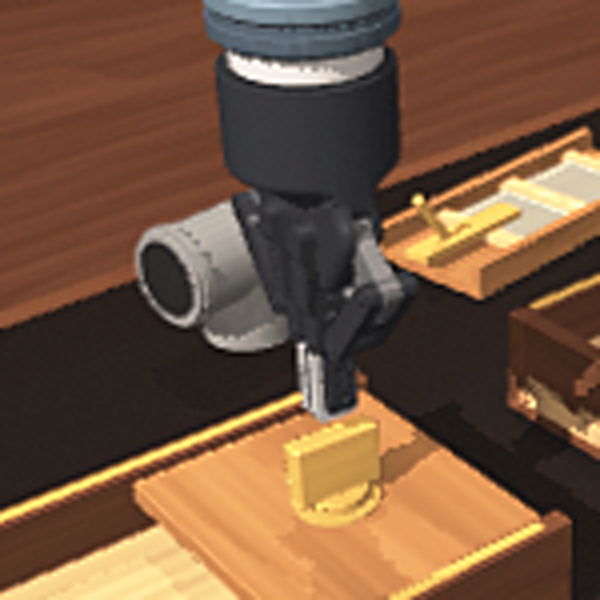

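The shut fingertips, at about (330,419), sit above the bar top at about (333,437). So the reported TCP is well below the real fingertips; next I work out by how much.

Run:
```python
from h import *
k=calibration("side");Rm=R.from_rotvec(k["attitude"])
for p in([.5787,.101,.0766],[.5787,.101,.1],[.5787,.101,.11],[.5787,.101,.115],[.5837,.101,.11],[.5787,.106,.11],[.577,.1,.1]):
    c=Rm.inv().apply(np.array(p)-k["xyz"])*[1,-1,-1];u=k["camera_matrix"]@c;u=u[:2]/u[2];print(p,(u-[110,120]+.5)*4-.5)
im=read_camera("top");a=im
d=models.tip_of("large_latch_grip","top");print(d)
for c in("top","side"):
    read_camera(c)
    for d in models.trace("large_latch",c)[:1]:
        ys,xs=np.nonzero(d["region"]);print(c,d["confidence"],xs.min(),xs.max(),ys.min(),ys.max())
```

```text
[0.5787, 0.101, 0.0766] [335.89728815 472.10668903]
[0.5787, 0.101, 0.1] [332.98804136 431.45852011]
[0.5787, 0.101, 0.11] [331.71718705 413.70206811]
[0.5787, 0.101, 0.115] [331.07540677 404.73507599]
[0.5837, 0.101, 0.11] [325.13448073 409.57986687]
[0.5787, 0.106, 0.11] [323.1886344  417.76538611]
[0.577, 0.1, 0.1] [336.91006198 432.06190809]
[{'point': [0.582, 0.101, 0.0841], 'confidence': 0.74}]
side 0.97 182 204 224 248
```

The real tip is about 30 mm above the reported TCP, at z ≈ 0.107. I'll reopen, go lower in two stages and watch the force.

>>> send_rows(steps=[[[0.1,0,0],0,0.2],[[0.1,0,0],0,0.2],[[0.1,0,0],0,0.2],[[0.1,0,0],0,0.2],[[0.1,0,-0.7],0,0.2],[[0.1,0,-1.4],0,0.2],[[0.1,0,-2],0,0.2],[[0.1,0,-2],0,0.2],[[0.1,0,-2],0,0.2]])

```text
clock: 5.88
tool_pos: [0.579, 0.1009, 0.0558]
tcp_rot: [-2.372, -2.059, 0.002]
force: [0.2, 0.2, 0.4]
gripper_width: 0.0513
finger_force: 0.0
```

>>> send_rows(steps=[[[0,0,-0.4],0,0.2],[[0,0,-0.7],0,0.2],[[0,0,-0.9],0,0.2],[[0,0,-0.9],0,0.2]])

```text
clock: 6.22
tool_pos: [0.5793, 0.1011, 0.0471]
tcp_rot: [-2.372, -2.059, 0.001]
force: [0.2, -0.3, -0.6]
gripper_width: 0.0511
finger_force: 0.0
```

>>> send_rows(steps=[[[0,0,0],0,0],[[0,0,0],0,-0.3],[[0,0,0],0,-0.5],[[0,0,0],0,-0.6],[[0,0,0],0,-0.7],[[0,0,0],0,-0.8],[[0,0,0],0,-0.8]], squeeze=20)

```text
clock: 6.8
tool_pos: [0.5797, 0.1011, 0.0478]
tcp_rot: [-2.372, -2.06, -0.0]
force: [-1.2, 0.2, 3.3]
gripper_width: 0.0124
finger_force: 20.8
```

The fingers hold the bar at 12.4 mm. Now I turn it clockwise.

>>> send_rows(steps=[[[0,0,0],0,-1],[[0,0,0],0,-1],[[0,0,0],-0.06,-1],[[0,0,0],-0.12,-1],[[0,0,0],-0.18,-1],[[0,0,0],-0.24,-1],[[0,0,0],-0.3,-1],[[0,0,0],-0.36,-1],[[0,0,0],-0.4,-1],[[0,0,0],-0.4,-1]], squeeze=30)

```text
clock: 7.63
tool_pos: [0.5796, 0.1012, 0.0478]
tcp_rot: [-2.736, -1.545, 0.0]
force: [-0.9, 0.3, 4.7]
gripper_width: 0.0123
finger_force: 33.7
```

Run:
```python
from h import *
s=manip.sense();print(s["force"],s["wrist_torque"],s["q"],s["gripper_width"],s["tool_pos"])
```

```text
[-0.89338765  0.30060214  4.66153816] [ 0.08411983  0.37177644 -0.06300123] [-0.60784119  0.68420129  0.49646856  1.82718647 -0.45930749  0.74657777
 -0.4048325 ] 0.012291748272289864 [0.57960757 0.10120844 0.04779428]
```

>>> send_rows(steps=[[[0,0,0],-0.08,-1],[[0,0,0],-0.16,-1],[[0,0,0],-0.24,-1],[[0,0,0],-0.32,-1],[[0,0,0],-0.4,-1],[[0,0,0],-0.48,-1],[[0,0,0],-0.56,-1],[[0,0,0],-0.64,-1],[[0,0,0],-0.72,-1],[[0,0,0],-0.8,-1],[[0,0,0],-0.88,-1],[[0,0,0],-0.95,-1],[[0,0,0],-1.0,-1],[[0,0,0],-1.05,-1],[[0,0,0],-1.05,-1],[[0,0,0],-1.05,-1]])

```text
clock: 8.97
tool_pos: [0.5795, 0.1014, 0.0478]
tcp_rot: [-3.141, 0.031, 0.001]
force: [-1.6, 1.7, 5.4]
gripper_width: 0.0123
finger_force: 33.8
```

Run:
```python
from h import *
s=manip.sense();print(s["force"],s["wrist_torque"],s["q"],s["gripper_width"],s["tool_pos"]);y=R.from_rotvec(s["tcp_rot"]).as_matrix()[:,1];print(np.degrees(np.arctan2(y[1],y[0])))
```

```text
[-1.6264935   1.71057533  5.35495594] [ 0.07659459  0.50715152 -0.100215  ] [-0.77799304  0.77051127  0.75671279  1.83678876 -0.70772425  0.82737937
 -1.24807929] 0.012273402554985106 [0.57946016 0.10135743 0.047798  ]
-91.13869834472125
```

>>> send_rows(steps=[[[0,0,0],-0.03,-1],[[0,0,0],-0.06,-1],[[0,0,0],-0.08,-1],[[0,0,0],-0.08,-1],[[0,0,0],-0.08,-1]])

```text
clock: 9.38
tool_pos: [0.5795, 0.1014, 0.0478]
tcp_rot: [-3.138, 0.156, 0.001]
force: [-2.8, 0.6, 5.8]
gripper_width: 0.0123
finger_force: 34.9
```

Run:
```python
from h import *
s=manip.sense();print(s["force"],s["wrist_torque"],s["gripper_width"],s["tool_pos"]);y=R.from_rotvec(s["tcp_rot"]).as_matrix()[:,1];print(np.degrees(np.arctan2(y[1],y[0])))
```

```text
[-2.75784355  0.64688843  5.83439406] [0.06099732 0.56261393 0.48611761] 0.012254494352918054 [0.57947586 0.1014303  0.04780315]
-95.68325703708476
```

The torque has flipped to +0.49 N m, so the knob is at its stop. Now the slide, along 85.5° in world axes.

>>> send_rows(steps=[[[0.02,0.2,0],-0.07,-1],[[0.05,0.6,0],-0.07,-1],[[0.09,1.1,0],-0.07,-1],[[0.13,1.7,0],-0.07,-1],[[0.18,2.3,0],-0.07,-1],[[0.23,2.9,0],-0.07,-1],[[0.27,3.5,0],-0.07,-1],[[0.32,4.1,0],-0.07,-1],[[0.37,4.7,0],-0.07,-1],[[0.41,5.3,0],-0.07,-1],[[0.46,5.9,0],-0.07,-1],[[0.51,6.5,0],-0.07,-1],[[0.55,7.1,0],-0.07,-1],[[0.6,7.7,0],-0.07,-1],[[0.64,8.2,0],-0.07,-1],[[0.68,8.7,0],-0.07,-1],[[0.72,9.2,0],-0.07,-1],[[0.74,9.5,0],-0.07,-1],[[0.74,9.5,0],-0.07,-1],[[0.74,9.5,0],-0.07,-1]])

```text
clock: 11.05
tool_pos: [0.5866, 0.1973, 0.0478]
tcp_rot: [-3.13, 0.26, 0.002]
force: [-2.5, -0.0, 7.1]
gripper_width: 0.0122
finger_force: 53.3
```

I turned a further -0.07 by mistake, because turns are relative to each call. I take that back while pushing to the end stop.

>>> send_rows(steps=[[[0,0,0],0.07,-1],[[0.01,0.2,0],0.07,-1],[[0.03,0.4,0],0.07,-1],[[0.05,0.6,0],0.07,-1],[[0.05,0.6,0],0.07,-1],[[0.05,0.6,0],0.07,-1]])

```text
clock: 11.55
tool_pos: [0.5868, 0.2012, 0.0478]
tcp_rot: [3.136, -0.157, -0.002]
force: [-4.3, -2.4, 7.6]
gripper_width: 0.0121
finger_force: 35.4
```

Run:
```python
from h import *
s=manip.sense();print(s["force"],s["wrist_torque"],s["gripper_width"],s["tool_pos"]);y=R.from_rotvec(s["tcp_rot"]).as_matrix()[:,1];print(np.degrees(np.arctan2(y[1],y[0])))
```

```text
[-4.30774669 -2.44153779  7.60699262] [-0.51702356  0.88056477  0.46790994] 0.01213381630432743 [0.5868358  0.20115089 0.04780246]
-95.7157579050012
```

>>> send_rows(steps=[[[0,0.15,0],0,-1],[[0,0.3,0],0,-1],[[0,0.4,0],0,-1],[[0,0.4,0],0,-1],[[0,0.4,0],0,-1]])

```text
clock: 11.97
tool_pos: [0.5869, 0.2012, 0.0478]
tcp_rot: [3.132, -0.16, -0.002]
force: [-4.1, -9.5, 8.4]
gripper_width: 0.0122
finger_force: 35.9
```

The panel is at its end stop: no more motion, and -9.5 N back. I relax, let go and lift.

>>> send_rows(steps=[[[0,-0.4,0],0,-1],[[0,-0.4,0],0,-0.7],[[0,-0.4,0],0,-0.4],[[0,-0.4,0],0,0],[[0,-0.4,0],0,0.2],[[0,-0.4,0],0,0.2],[[0,-0.4,0],0,0.2],[[0,-0.4,1],0,0.2],[[0,-0.4,3],0,0.2],[[0,-0.4,6],0,0.2],[[0,-0.4,9],0,0.2],[[0,-0.4,12],0,0.2],[[0,-0.4,15],0,0.2],[[0,-0.4,15],0,0.2],[[-10,10,15],0,0.2],[[-10,10,15],0,0.2],[[-10,20,15],0,0.2],[[-10,30,15],0,0.2],[[-10,30,15],0,0.2],[[-10,30,15],0,0.2]])

```text
clock: 13.63
tool_pos: [0.4986, 0.4279, 0.1981]
tcp_rot: [-3.137, 0.157, 0.0]
force: [1.5, 0.9, 0.5]
gripper_width: 0.0516
finger_force: 0.0
```

>>> send_rows(steps=[[[-10,10,0],0,0.2],[[-10,10,0],0,0.2],[[-10,10,0],0,0.2],[[-10,10,0],0,0.2],[[-10,10,0],0,0.2],[[-10,10,0],0,0.2]])

```text
clock: 14.13
tool_pos: [0.3987, 0.5264, 0.1976]
tcp_rot: [3.137, -0.153, 0.0]
force: [1.0, -0.4, 0.1]
gripper_width: 0.0511
finger_force: 0.0
```

Run:
```python
from h import *
im=read_camera("top");print(manip.sense()["tool_pos"],models.tip_of("large_latch_grip","top"))
cv2.imwrite("pics/t9.png",cv2.resize(im[130:270,40:360],None,fx=2.5,fy=2.5,interpolation=cv2.INTER_CUBIC))
```

```text
[0.40026609 0.52489604 0.19787583] [{'point': [0.5883, 0.1998, 0.0846], 'confidence': 0.74}]
```

View pics/t9.png

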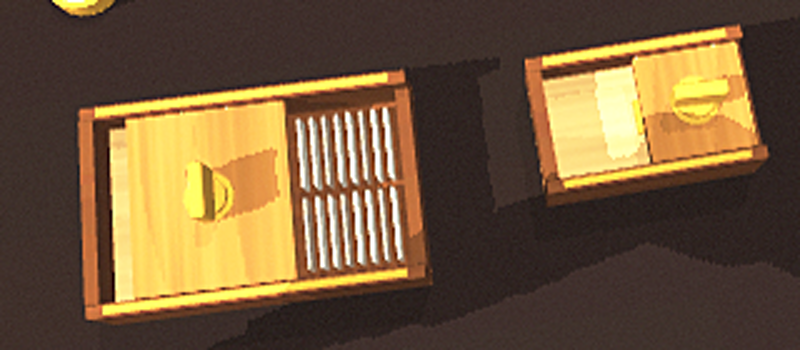

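The top view shows the bay with slides open at (350,190). The knob at (203,190) is turned across the panel, and the small case at (700,95) is unchanged.

```bash
python3 -c "
from station import finish_job
print(finish_job())"
```

```text
the job is handed in; nothing more can be done
None
```

I turned the larger case's knob clockwise to its stop, slid the panel about 0.10 m to its end stop so the slide bay is open, let go and moved the arm clear; the smaller case was left untouched, and the job is handed in with no verdict returned.

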